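Find the cutting guide's fence gap with gauge leaves

ROBOT

A 6-joint arm with a two-finger parallel gripper is mounted at the origin on the work surface. World frame = base frame: x ahead of the robot, y to its left, z up, the work surface at z = 0. Lengths are in mm, angles in rad, forces in N, time in s.
With the tool pointing down it reaches from about 350 to 875 mm from the base axis. Payload 4.2 kg.
Tool frame: the origin (TCP) lies at the very end of the fingers, on their centre line; the grasp point (between the pads) lies 19 mm behind it; x points along the fingers, z is the direction in which the jaws open and shut, and the axes are right-handed (so a half turn about x gives the same grasp; the last joint's range is limited). The gripper opens to 85 mm and grips with 20 to 120 N. Pads are 22 mm wide; open, the fingers measure 114 mm over their backs; the gripper's body (76 mm by 85 mm) begins 54 mm behind the grasp point. The pads swing forward as they close: fully open they stand 13 mm farther back than shut.
Start: joints at [1.412, 0.385, 0.008, 0, -1.194, -0.259], TCP at [253.561, 571.232, 231.312] pointing down, gripper open.
Joint ranges: [-3.14, 3.14], [-1.21, 2.06], [-1.07, 1.41], [-3.16, 2.05], [-2.99, -0.16], [-3.1, 3.1]. Speed limits (rad/s): [2.79, 2.79, 3.14, 3.14, 3.14, 3.14].

INTERFACE

Orientations are given as a unit quaternion [w, x, y, z].
In Python, from bench import env gives the robot as it stands. The module is installed in compiled form; this text tells all that it offers.
- The arm moves only by the tool send_rows, never from a script. Its argument "moves" is a list that holds one entry, the list of rows, each a list of 7 numbers: the finger opening in mm, from 0 to 85.4, then the shift along the world's x, y, z normalised to -1 to 1, where 1 is 12 cm, then the turn, a rotation vector about the world's x, y, z normalised to -1 to 1, where 1 is 60 degrees. A call has exactly 5 rows; each row shifts and turns the commanded pose from where the row before left it; what a row does not reach is not made up. A row lasts 1/10 s, in which the tool goes at most 50 mm and 8.59 degrees, less where a joint would pass 70% of its speed; a pose out of reach is approached as far as the arm can. A call with a number of a shift or a turn outside -1 to 1 is refused whole. A call with a gripper value outside its range is refused whole. The fingers move at their own pace and stop on an object; "squeeze" is the grip in N (left out, the last holds). Time passes only in rows, so rows that do not move let the fingers close, or fill a call up. It gives the time, the measured TCP pose, the force and the opening at its end, in the units of the state.
- env.get_obs(): the state, without advancing time (a new reading comes with each control period).
- env.get_image(name): name is "scene" or "top"; returns (picture, depth): 420x560x3 uint8, blue, green, red; 420x560 float32, mm along the optical axis (not along the pixel's ray), 0 where there is no reading.
- env.camera_params(name): a dict with "camera_matrix" (3x3 intrinsics, pixels), "rvec" (rotation vector, rad) and "tvec" (3), from world to camera coordinates, as OpenCV has them. Camera axes: x right, y down, z forward; pixel columns grow to the right and rows downward; lengths in mm; the calibration is good to about 2 mm. A picture is of the moment at which its call begins. camera_params takes no time and is no camera call.
- env.finish_job(): hands the job in, once; it reports no verdict.
The state is a dict: "t": time; "joints": joint angles; "joint_velocities": joint speeds; "joint_efforts": joint torques, N m; "tcp_pos": TCP position; "eef_rot": TCP orientation; "ft_force": force on the tool from outside, world axes, zero at the start; "wrist_torque": the same for the moment, N m; "opening": finger opening in mm.
Only numpy, scipy, OpenCV 4.12 (cv2) and the standard library are available. Lean on these libraries where they do the work, as an engineer would, in place of code of your own. Each camera call takes 0.05 s, during which the arm holds its last target. There are 200 camera calls.

TASK

Find out how wide the gap of the steel cutting guide is: take the gauge leaves from the rack one at a time, thinnest first, and try each by lowering it gently, tip down, into the gap. A leaf that goes all the way to the bottom is too thin: hang it back on the rack and try the next thicker one; leave the first leaf that binds standing upright, wedged by its tapered tip in the gap, with all other leaves hanging on the rack. Never force a leaf, and leave the other things on the bench where they are.

Things in the scene. Friction and masses are not known exactly. Their poses are not given: they have to be found in the camera images.
- jig: steel cutting guide fixed to the bench: plate 100 (x) x 150 mm (y -100 to 50), 10 thick, origin at its underside. On it two upright jaws, 56 mm long in x, 36 high (tops 46 mm above the bench), leave one straight gap along x: the +y jaw is 24 mm thick, the -y one, a fence, 18 to 24. A spare fence of that height is parked 68 mm from the gap at -y. Gap width unknown, 3.5 to 10 mm
- gap (a point): point at the gap's mouth, level with the jaw tops, mid-length; x along the gap, y across, z up. The gap's true middle lies within 1 mm of it in y. Mouth edges have 2 mm bevels; the gap is 36 mm deep to the plate, open at both ends. One leaf (6 mm or thicker) binds on its taper 6 to 24 mm deep under a light push; every thinner one reaches the bottom with over 1 mm of play
- rack: hanging rack fixed to the bench: wooden foot 70 mm (x) by 220 mm (y), origin at its underside, end walls, and two aluminium rails along y, 34 mm apart in the clear. A leaf hangs upright with its blade between the rails and the ends of its handle resting on them, anywhere along the rails between the end walls
- rack_mid (a point): point midway between the rails and midway along them, level with the rail tops (70 mm above the bench); axes as the rack's. A hung leaf has its tip 54 mm below this point and its x across the rails. The four leaves start about 52 mm apart along the rails
- leaf3: gauge leaf 3 mm thick: upright steel blade 30 mm wide (x), 3 mm thick (y), 54 mm long, under a brass handle bar 46 (x) x 14 (y) x 30 mm, the same on all leaves: grasp it across its 14 mm. Origin: centre of the tip, z up; handle at z = 54 to 84 mm. The lowest 24 mm of the blade taper evenly in y, to 1.5 mm at the tip. 110 g +-20 %. Starts hanging on the rack, in any order
- leaf6: gauge leaf 6 mm thick: upright steel blade 30 mm wide (x), 6 mm thick (y), 54 mm long, under a brass handle bar 46 (x) x 14 (y) x 30 mm, the same on all leaves: grasp it across its 14 mm. Origin: centre of the tip, z up; handle at z = 54 to 84 mm. The lowest 24 mm of the blade taper evenly in y, to 3 mm at the tip. 125 g +-20 %. Starts hanging on the rack, in any order
- leaf9: gauge leaf 9 mm thick: upright steel blade 30 mm wide (x), 9 mm thick (y), 54 mm long, under a brass handle bar 46 (x) x 14 (y) x 30 mm, the same on all leaves: grasp it across its 14 mm. Origin: centre of the tip, z up; handle at z = 54 to 84 mm. The lowest 24 mm of the blade taper evenly in y, to 6 mm at the tip. 145 g +-20 %. Starts hanging on the rack, in any order
- leaf12: gauge leaf 12 mm thick: upright steel blade 30 mm wide (x), 12 mm thick (y), 54 mm long, under a brass handle bar 46 (x) x 14 (y) x 30 mm, the same on all leaves: grasp it across its 14 mm. Origin: centre of the tip, z up; handle at z = 54 to 84 mm. The lowest 24 mm of the blade taper evenly in y, to 9 mm at the tip. 160 g +-20 %. Starts hanging on the rack, in any order
- spool: wire spool, 42 mm across, 50 mm high; bystander, origin at its underside, to be left alone
- ring: small brass ring, 22 mm across, 6 mm high, lying flat; bystander, origin at its underside, to be left alone
- dish: clear shallow dish, 100 mm across, 20 mm high; bystander, origin at its underside, to be left alone
- tape: green disc of tape, 90 mm across, 22 mm high; bystander, origin at its underside, to be left alone
- block: dark steel bench block, 70 x 70 x 22 mm; bystander, origin at its underside, to be left alone
- hammer: hammer with wooden handle, 220 mm long, lying down; bystander, origin at its underside, to be left alone
- driver: screwdriver, 180 mm long, lying down; bystander, origin at its underside, to be left alone
- loupe: aluminium eye loupe, about 65 mm long, 22 mm high, lying down; bystander, origin at its underside, to be left alone
Mind the look-alikes: they are no part of the job. What is shaped like the leaf6 but green or pink is not meant.

How it is judged (in metres and radians):
On the way, in this order (a step that is already met when the one before it is completed fails the run):
1. the 3 mm leaf has gone to the bottom of the gap (x of leaf3 in the frame of gap between -0.016 and 0.016 m and y of leaf3 in the frame of gap between -0.008 and 0.008 m and z of leaf3 in the frame of gap between -0.04 and -0.032 m and angle between leaf3's own z axis and vertical below 0.25 rad and angle between the x axis of leaf3 and the x axis of jig, either way round below 0.2 rad), for 0.1 s.
2. the 6 mm leaf has been tried: it stands in the gap, bound or at the bottom, with the 3 mm leaf back on the rack (x of leaf3 in the frame of rack_mid between -0.01 and 0.01 m and y of leaf3 in the frame of rack_mid between -0.098 and 0.098 m and z of leaf3 in the frame of rack_mid between -0.058 and -0.049 m and angle between leaf3's own z axis and vertical below 0.2 rad and ((x of leaf6 in the frame of gap between -0.016 and 0.016 m and y of leaf6 in the frame of gap between -0.008 and 0.008 m and z of leaf6 in the frame of gap between -0.04 and -0.032 m and angle between leaf6's own z axis and vertical below 0.25 rad and angle between the x axis of leaf6 and the x axis of jig, either way round below 0.2 rad) or (x of leaf6 in the frame of gap between -0.016 and 0.016 m and y of leaf6 in the frame of gap between -0.008 and 0.008 m and z of leaf6 in the frame of gap between -0.0295 and -0.006 m and angle between leaf6's own z axis and vertical below 0.25 rad and angle between the x axis of leaf6 and the x axis of jig, either way round below 0.2 rad))), for 0.1 s.
At the end, for the whole second after the job is handed in: the first leaf that binds stands at rest in the gap: tip 6 to 29.5 mm below the jaw tops, within 16 mm of the gap's middle, tilted under 0.25 rad, in line within 0.2 rad; the other three leaves hang with their handles resting on the rack rails, tilted under 0.2 rad ((((x of leaf6 in the frame of gap between -0.016 and 0.016 m and y of leaf6 in the frame of gap between -0.008 and 0.008 m and z of leaf6 in the frame of gap between -0.0295 and -0.006 m and angle between leaf6's own z axis and vertical below 0.25 rad and angle between the x axis of leaf6 and the x axis of jig, either way round below 0.2 rad) and linear speed of leaf6 below 0.01 m/s and (x of leaf3 in the frame of rack_mid between -0.01 and 0.01 m and y of leaf3 in the frame of rack_mid between -0.098 and 0.098 m and z of leaf3 in the frame of rack_mid between -0.058 and -0.049 m and angle between leaf3's own z axis and vertical below 0.2 rad) and (x of leaf9 in the frame of rack_mid between -0.01 and 0.01 m and y of leaf9 in the frame of rack_mid between -0.098 and 0.098 m and z of leaf9 in the frame of rack_mid between -0.058 and -0.049 m and angle between leaf9's own z axis and vertical below 0.2 rad) and (x of leaf12 in the frame of rack_mid between -0.01 and 0.01 m and y of leaf12 in the frame of rack_mid between -0.098 and 0.098 m and z of leaf12 in the frame of rack_mid between -0.058 and -0.049 m and angle between leaf12's own z axis and vertical below 0.2 rad)) or ((x of leaf9 in the frame of gap between -0.016 and 0.016 m and y of leaf9 in the frame of gap between -0.008 and 0.008 m and z of leaf9 in the frame of gap between -0.0295 and -0.006 m and angle between leaf9's own z axis and vertical below 0.25 rad and angle between the x axis of leaf9 and the x axis of jig, either way round below 0.2 rad) and linear speed of leaf9 below 0.01 m/s and (x of leaf3 in the frame of rack_mid between -0.01 and 0.01 m and y of leaf3 in the frame of rack_mid between -0.098 and 0.098 m and z of leaf3 in the frame of rack_mid between -0.058 and -0.049 m and angle between leaf3's own z axis and vertical below 0.2 rad) and (x of leaf6 in the frame of rack_mid between -0.01 and 0.01 m and y of leaf6 in the frame of rack_mid between -0.098 and 0.098 m and z of leaf6 in the frame of rack_mid between -0.058 and -0.049 m and angle between leaf6's own z axis and vertical below 0.2 rad) and (x of leaf12 in the frame of rack_mid between -0.01 and 0.01 m and y of leaf12 in the frame of rack_mid between -0.098 and 0.098 m and z of leaf12 in the frame of rack_mid between -0.058 and -0.049 m and angle between leaf12's own z axis and vertical below 0.2 rad)) or ((x of leaf12 in the frame of gap between -0.016 and 0.016 m and y of leaf12 in the frame of gap between -0.008 and 0.008 m and z of leaf12 in the frame of gap between -0.0295 and -0.006 m and angle between leaf12's own z axis and vertical below 0.25 rad and angle between the x axis of leaf12 and the x axis of jig, either way round below 0.2 rad) and linear speed of leaf12 below 0.01 m/s and (x of leaf3 in the frame of rack_mid between -0.01 and 0.01 m and y of leaf3 in the frame of rack_mid between -0.098 and 0.098 m and z of leaf3 in the frame of rack_mid between -0.058 and -0.049 m and angle between leaf3's own z axis and vertical below 0.2 rad) and (x of leaf6 in the frame of rack_mid between -0.01 and 0.01 m and y of leaf6 in the frame of rack_mid between -0.098 and 0.098 m and z of leaf6 in the frame of rack_mid between -0.058 and -0.049 m and angle between leaf6's own z axis and vertical below 0.2 rad) and (x of leaf9 in the frame of rack_mid between -0.01 and 0.01 m and y of leaf9 in the frame of rack_mid between -0.098 and 0.098 m and z of leaf9 in the frame of rack_mid between -0.058 and -0.049 m and angle between leaf9's own z axis and vertical below 0.2 rad)))); the robot touches nothing.
It fails at once if a leaf is forced: it presses on the cutting guide with more than 40 N (contact force between any of leaf3, leaf6, leaf9, leaf12 and jig above 40 N).
It fails at once if another thing on the bench is moved by more than 30 mm (distance of any of spool, ring, dish, tape, block, hammer, driver, loupe from where it was at the start of the episode above 0.03 m).
It also fails if it takes over 72 s, if anything falls off the work surface, if the arm or the gripper's body presses on something with over 40 N, if the wrist force passes 120 N, or if a joint passes its speed limit or range.

## Working session

There is one attempt and no reset: what is moved stays moved. The work goes in short steps, Python scripts to look and compute and a tool call to move; the robot and the scene stay as the last step left them, time stands still between calls to the robot, and variables do not carry over. Pictures are saved under pics/ and viewed, about 8 in all and at most 12, crops included, and the job is handed in when it is done.

Besides the shell and the picture viewer there is one more tool, called after "Request:" as a command line: name --argument value ..., lists and objects as JSON in quotes. send_rows: Moves the arm, as the interface text tells. Scaled input: -1 to 1 covers 12 cm each way for a shift and 60 degrees each way for a turn. Its arguments: {"type":"object","properties":{"moves":{"type":"array"},"squeeze":{"type":"number"}},"required":["moves"]}

```bash
mkdir -p pics
cat > h.py <<'E'
import numpy as np, cv2
from bench import env
def grab(name,tag):
    im,d=env.get_image(name); cv2.imwrite(f'pics/{tag}.png',im); np.save(f'pics/{tag}.npy',d); return im,d
def cam(name):
    p=env.camera_params(name); R=cv2.Rodrigues(np.array(p['rvec'],float))[0]
    return np.array(p['camera_matrix'],float),R,np.array(p['tvec'],float).reshape(3)
def cloud(name,d):
    K,R,t=cam(name); v,u=np.mgrid[:d.shape[0],:d.shape[1]]
    P=np.stack([(u-K[0,2])/K[0,0]*d,(v-K[1,2])/K[1,1]*d,d],-1)
    W=(P-t)@R; W[d<=0]=np.nan; return W
def ray(name,u,v,z):
    K,R,t=cam(name); r=R.T@np.linalg.solve(K,[u,v,1.]); c=-R.T@t
    return c+r*(z-c[2])/r[2]
def proj(name,P):
    K,R,t=cam(name); q=K@(R@np.array(P,float)+t); return q[:2]/q[2]
E
python3 - <<'E'
from h import *
o=env.get_obs(); print({k:np.round(v,3).tolist() for k,v in o.items()})
for n in('scene','top'):
    grab(n,n+'0'); K,R,t=cam(n); print(n,K[0,0],(-R.T@t).round(),R[2].round(2))
E
```

```text
{'t': 0.0, 'joints': [1.412, 0.386, 0.007, -0.001, -1.194, -0.259], 'joint_velocities': [0.0, 0.002, 0.0, 0.001, -0.0, -0.001], 'joint_efforts': [-0.0, -39.229, 18.84, 4.186, -0.005, 0.0], 'tcp_pos': [253.335, 570.719, 230.234], 'eef_rot': [-0.386, -0.592, -0.385, 0.593], 'ft_force': [-0.872, -0.012, 0.063], 'wrist_torque': [0.004, -0.031, 0.046], 'opening': 85.064}
scene 414.9520075344611 [1065.  837.  667.] [-0.46 -0.7  -0.55]
top 420.14603731878066 [ 357.   73. 1057.] [ 0.21 -0.02 -0.98]
```

View pics/scene0.png

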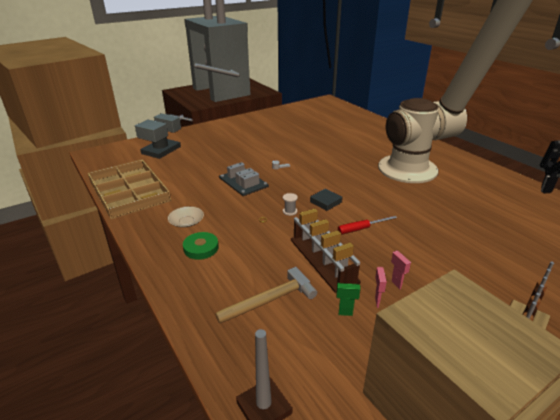

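View pics/top0.png

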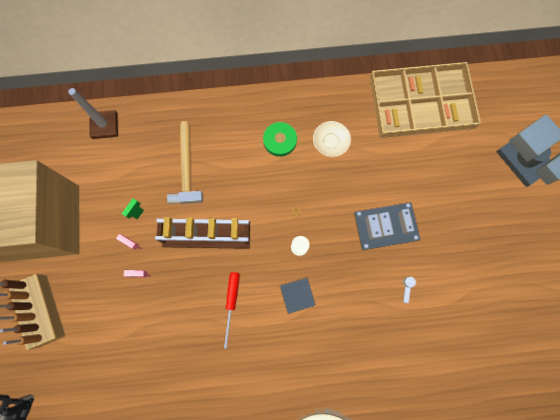

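The scene view shows the rack with four brass-handled leaves (about 325,240), the jig at (243,178), and decoys in green (347,297) and pink (381,285), (400,268). In the top view the rack is at (203,230), the jig at (387,226) and the decoys are at left. I'll enlarge the rack and jig in both views.

Run:
```python
from h import *
s=cv2.imread('pics/scene0.png');t=cv2.imread('pics/top0.png')
def c(im,u,v,w,h,W,H): return cv2.resize(im[v:v+h,u:u+w],(W,H),interpolation=cv2.INTER_CUBIC)
a=np.hstack([c(s,285,200,80,90,400,450)[:, :400],c(s,215,155,60,45,400,300).repeat(1,0) if 0 else np.vstack([c(s,215,155,60,45,400,300),c(t,350,196,75,58,400,150*2)[:150]])])
b=np.hstack([c(t,150,210,106,40,400,150),c(t,350,215,75,28,400,150)])
cv2.imwrite('pics/crop1.png',np.vstack([a,b]))
for n in('top','scene'):
    d=np.load(f'pics/{n}0.npy');W=cloud(n,d)
    if n=='top':
        for (u,v) in[(168,228),(190,228),(212,229),(235,229),(375,226),(386,224),(408,220),(203,222),(203,240),(365,240),(380,210),(300,330)]: print(n,u,v,W[v,u].round(1))
    else:
        for (u,v) in[(308,217),(320,229),(331,240),(343,253),(236,172),(248,178),(230,250)]: print(n,u,v,W[v,u].round(1))
```

```text
top 168 228 [552.2 301.5 100.8]
top 190 228 [546.8 250.8 101.6]
top 212 229 [538.9 200.3 103.4]
top 235 229 [533.9 147.9 100.6]
top 375 226 [ 516.  -188.9   46.6]
top 386 224 [ 518.6 -217.1   44.4]
top 408 220 [ 522.3 -271.3   48. ]
top 203 222 [564.5 225.   69.6]
top 203 240 [522.  228.7  64.5]
top 365 240 [ 488.9 -167.7   10.8]
top 380 210 [ 560.8 -216.4   14. ]
top 300 330 [288.7  19.5   0.9]
scene 308 217 [543.6 155.6  88.3]
scene 320 229 [547.2 209.3  85.2]
scene 331 240 [554.5 260.1  87.4]
scene 343 253 [562.6 312.2  88. ]
scene 236 172 [ 528.4 -263.    25.3]
scene 248 178 [ 531.5 -174.9   44. ]
scene 230 250 [ 7.204e+02  6.330e+01 -2.000e-01]
```

View pics/crop1.png

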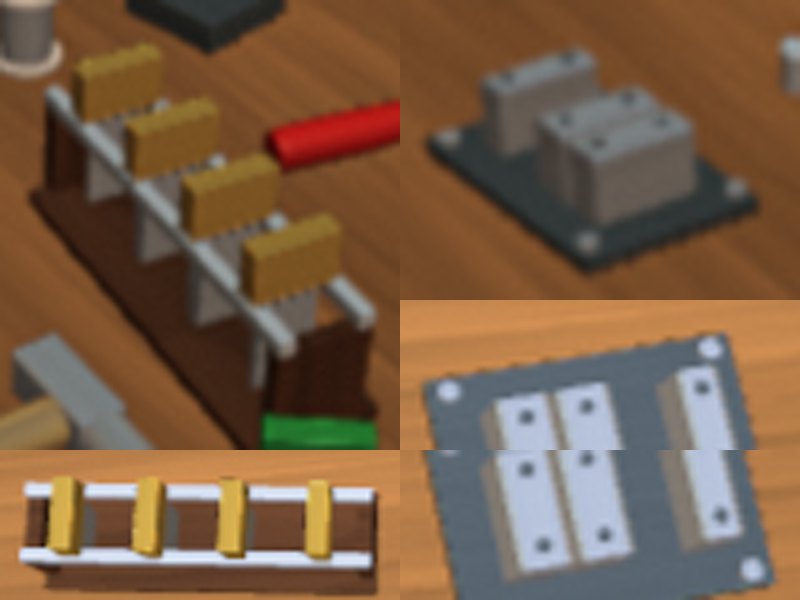

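The crops show four brass leaves hanging on the rack at top-view pixels (168,228), (190,228), (212,229) and (235,229). These fit the description; the green and pink ones don't. The gap lies between the two adjacent jaws near (381,225), and the parked fence is at (408,220). Next I'll average frames and rectify them onto the known planes, and compare blade thicknesses by depth.

Run:
```python
from h import *
for n in('scene','top'):
    L=[env.get_image(n) for _ in range(8)]
    I=np.mean([l[0].astype(float) for l in L],0); D=np.stack([l[1] for l in L])
    D=np.where(D>0,D,np.nan); print(n,'im noise',np.std([l[0] for l in L],0).mean(),'depth std',np.nanmedian(np.nanstd(D,0)))
    np.save(f'pics/{n}_I.npy',I); np.save(f'pics/{n}_D.npy',np.nanmedian(D,0))
def rect(n,c,psi,w,h,z,s=0.25):
    # image cols -> local y descending? cols: -y dir, rows: -x
    I=np.load(f'pics/{n}_I.npy').astype(np.float32)
    W,H=int(w/s),int(h/s)
    yy=(w/2-np.arange(W)*s)[None,:]; xx=(h/2-np.arange(H)*s)[:,None]
    X=c[0]+np.cos(psi)*xx-np.sin(psi)*yy; Y=c[1]+np.sin(psi)*xx+np.cos(psi)*yy
    K,R,t=cam(n); P=np.stack([X,Y,np.full_like(X,z)],-1)@R.T+t; q=P@K.T
    return cv2.remap(I,(q[...,0]/q[...,2]).astype(np.float32),(q[...,1]/q[...,2]).astype(np.float32),cv2.INTER_CUBIC)
out=[]
for n in('top','scene'):
    r=rect(n,(517.5,-202),0.076,90,70,46); out.append(r)
    g=r.mean(2)
    for x0 in (-15,0,15):
        i=int((35-x0)/.25); p=g[i-12:i+12].mean(0)
        print(n,x0,' '.join(f'{45-k*.25:.0f}:{p[k]:.0f}' for k in range(0,360,4)))
a=np.hstack(out)
b=np.hstack([rect(n,(543,225),-0.118,220,76,100,.55) for n in('top','scene')])
cv2.imwrite('pics/rect.png',np.vstack([np.pad(a,((0,0),(0,800-a.shape[1]),(0,0))),np.pad(b,((0,0),(0,800-b.shape[1]),(0,0)))]))
```

```text
scene im noise 0.5959524179506038 depth std 2.7551532
top im noise 0.4819213961870299 depth std 1.8578317
top -15 45:102 44:101 43:101 42:101 41:101 40:101 39:101 38:101 37:100 36:102 35:106 34:111 33:116 32:119 31:121 30:119 29:120 28:125 27:135 26:152 25:169 24:183 23:192 22:196 21:199 20:201 19:198 18:190 17:177 16:160 15:145 14:133 13:126 12:129 11:143 10:162 9:180 8:191 7:195 6:197 5:194 4:186 3:173 2:157 1:140 0:128 -1:129 -2:142 -3:162 -4:181 -5:190 -6:195 -7:198 -8:199 -9:199 -10:199 -11:192 -12:177 -13:161 -14:143 -15:131 -16:129 -17:139 -18:159 -19:178 -20:189 -21:196 -22:200 -23:199 -24:192 -25:178 -26:159 -27:138 -28:120 -29:107 -30:101 -31:100 -32:99 -33:100 -34:100 -35:100 -36:100 -37:100 -38:100 -39:99 -40:99 -41:99 -42:100 -43:100 -44:100
top 0 45:101 44:101 43:101 42:101 41:101 40:101 39:101 38:101 37:101 36:102 35:106 34:112 33:117 32:120 31:121 30:121 29:118 28:120 27:131 26:148 25:168 24:182 23:191 22:196 21:197 20:198 19:198 18:199 17:199 16:200 15:200 14:200 13:200 12:200 11:201 10:201 9:201 8:200 7:200 6:200 5:196 4:188 3:174 2:156 1:139 0:129 -1:130 -2:142 -3:
[... 2296 characters left out ...]
 38:89 37:88 36:88 35:89 34:89 33:90 32:91 31:92 30:94 29:97 28:100 27:103 26:107 25:111 24:114 23:118 22:120 21:122 20:124 19:125 18:125 17:124 16:123 15:121 14:119 13:116 12:113 11:111 10:109 9:108 8:108 7:108 6:109 5:109 4:110 3:110 2:110 1:110 0:111 -1:112 -2:113 -3:115 -4:116 -5:118 -6:119 -7:121 -8:122 -9:123 -10:124 -11:125 -12:124 -13:124 -14:123 -15:121 -16:119 -17:117 -18:115 -19:112 -20:110 -21:108 -22:106 -23:105 -24:104 -25:103 -26:103 -27:102 -28:102 -29:100 -30:99 -31:98 -32:96 -33:95 -34:94 -35:93 -36:92 -37:91 -38:90 -39:90 -40:90 -41:89 -42:89 -43:89 -44:89[ WARN:0@11.787] global loadsave.cpp:1063 imwrite_ Unsupported depth image for selected encoder is fallbacked to CV_8U.
```

View pics/rect.png

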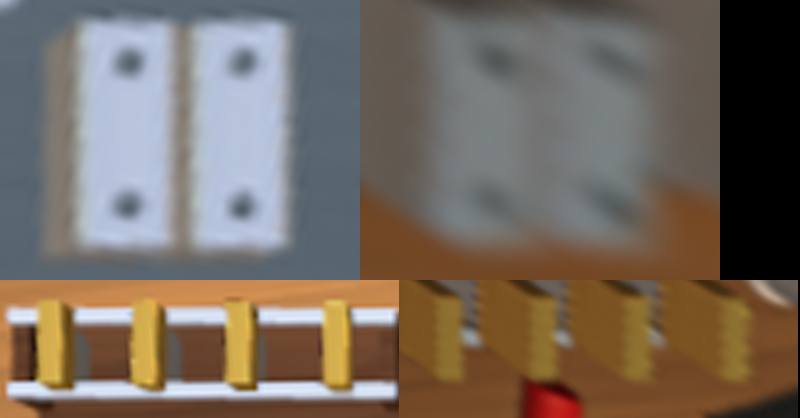

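The rectified views put the gap line mid-mouth at about (519,-202.3). The top and scene views agree within 0.5 mm, with jig yaw about 0.07. Now I'll measure the rack pose and the blade thicknesses: the blade face against the handle face of the same leaf, from averaged depth.

Run:
```python
from h import *
np.set_printoptions(linewidth=200,suppress=True,precision=1)
for n in('scene','top'):
    D=np.stack([env.get_image(n)[1] for _ in range(24)]); D=np.where(D>0,D,np.nan); np.save(f'pics/{n}_D.npy',np.nanmean(D,0))
psi=-0.118;c=np.array([543,225.]); ex=np.array([np.cos(psi),np.sin(psi)]);ey=np.array([-np.sin(psi),np.cos(psi)])
I=np.load('pics/top_I.npy').astype(np.float32); W=cloud('top',np.load('pics/top_D.npy'))
L=np.stack([(W[...,:2]-c)@ex,(W[...,:2]-c)@ey,W[...,2]],-1)
b,g,r=I[...,0],I[...,1],I[...,2]
m=((r>1.8*b)&(g>90)&(L[...,2]>88)&(abs(L[...,0])<40)&(abs(L[...,1])<110)).astype(np.uint8)
n,lab,st,ce=cv2.connectedComponentsWithStats(m)
cs=[]
for k in range(1,n):
    if st[k,4]<20: continue
    P=L[lab==k]; P=P[(P[:,2]>95)]; P=P[P[:,2]<106]
    w=ray('top',*ce[k],100)[:2]-c; cs.append([w@ex,w@ey]); print('handle px',ce[k],st[k,4],'mask centre @100',cs[-1],'depth mean',P.mean(0))
# rails
z=(abs(L[...,2]-68)<6)&(b>120)&(abs(L[...,0])<40)&(abs(L[...,1])<100)
for s in(1,-1):
    q=z&(L[...,0]*s>5); P=L[q]; vu=np.argwhere(q); print('rail',s,P.mean(0),np.polyfit(P[:,1],P[:,0],1)*[1000,1],len(P))
Ds=np.load('pics/scene_D.npy'); Dt=np.load('pics/top_D.npy')
for cx,yc in cs:
    for name,D,sg in(('scene',Ds,1),('top',Dt,-1)):
        Wc=cloud(name,D)
        print(name,'leaf y',yc)
        for zz in range(98,14,-7 if name=='scene' else -12):
            row=[]
            for x in range(-20,21,4):
                p=c+ex*x+ey*(yc+sg*(7 if zz>70 else 3.5)); u,v=np.round(proj(name,[*p,zz])).astype(int)
                q=Wc[v,u]; row.append((q[:2]-c)@ey-yc if abs(q[2]-zz)<14 else np.nan)
            print(zz,np.array(row))
```

```text
handle px [166.  226.5] 130 mask centre @100 [np.float64(3.778554667322511), np.float64(82.00840035525286)] depth mean [  3.8  82.4 100.2]
handle px [188.4 227.1] 139 mask centre @100 [np.float64(2.959467446509485), np.float64(30.160557441510726)] depth mean [  3.8  30.9 100.4]
handle px [210.8 227.4] 129 mask centre @100 [np.float64(3.153213967477352), np.float64(-21.573259129281183)] depth mean [  3.5 -21.  100.3]
handle px [233.7 227.5] 120 mask centre @100 [np.float64(3.7311279546740095), np.float64(-74.47299382067624)] depth mean [  3.1 -74.3 100.5]
rail 1 [24.1 -8.2 69.9] [ 3.2 24.1] 197
rail -1 [-18.1  -3.3  70.1] [  0.1 -18.1] 269
scene leaf y 82.00840035525286
98 [nan 6.1 6.4 5.9 6.3 6.  6.2 6.4 6.2 6.6 6.4]
91 [nan nan 6.1 6.6 6.3 6.3 6.4 6.  7.  5.9 6.1]
84 [nan 6.1 6.2 6.1 6.  6.7 6.1 6.  6.  6.6 6.4]
77 [nan 6.2 6.1 6.4 6.5 6.  6.2 6.3 6.3 6.1 6.3]
70 [6.1 5.7 6.2 6.3 6.8 6.4 6.4 5.9 5.9 6.2 6.5]
63 [9.6 8.6 2.  2.  2.2 2.4 2.3 2.1 2.1 2.2 9.2]
56 [12.9  nan  nan  2.   2.3  2.1  2.3  2.  17.7 16.7 15.9]
49 [ nan  nan  nan  1.9  2.7  2.3  2.8  nan  nan  nan 16.7]
42 [nan 
[... 3225 characters left out ...]
an  nan  nan  nan  0.1  nan  nan  nan -0.1]
42 [ nan  nan  nan  nan  nan  nan  nan  nan  nan  nan -0.1]
35 [ nan  nan  nan  nan  nan  nan  nan  nan -0.1 -0.5 -0.3]
28 [ nan  nan  nan  nan  nan  nan -0.2 -0.2 -0.9 -0.1 -0.7]
21 [ nan  nan  nan  nan  nan  nan -0.8 -0.8 -7.8 -1.  -1.2]
top leaf y -74.47299382067624
98 [-4.9  nan  nan  nan  nan  nan  nan -6.1 -6.1 -6.1 -6.1]
86 [ nan -6.2 -6.2 -6.2 -6.2 -6.2 -6.1 -6.1 -6.1 -6.1 -6.1]
74 [-5.9 -6.2 -6.2  nan  nan  nan  nan  nan  nan  nan -6.5]
62 [-3.5  nan  nan  nan  nan  nan  nan  nan  nan  nan  nan]
50 [nan nan nan nan nan nan nan nan nan nan nan]
38 [nan nan nan nan nan nan nan nan nan nan nan]
26 [nan nan nan nan nan nan nan nan nan nan nan]
```

Blade thicknesses from depth, as the handle-face to blade-face step (scene view, pixels from the top image):

| Leaf position | Step | Thickness |
|---|---|---|
| (166,226) | 4.0 mm | 6 mm |
| (188,227) | 1.0 mm | 12 mm |
| (211,227) | 2.7 mm | 9 mm |
| (234,227) | 5.3 mm | 3 mm |

The top view agrees for the first three; at the 3 mm leaf it sees no blade. All four are brass; the green and pink look-alikes are off the rack. I'll take leaf3 at (234,227) first.

```bash
cat > plan.py <<'E'
import sys
from h import *
from scipy.spatial.transform import Rotation as Ro
T={'l3':(537.4,150.4,-.118),'l6':(555.9,306.4,-.118),'l12':(549.8,254.8,-.118),'l9':(543.7,203.4,-.118),'gap':(519.1,-202.3,.07)}
o=env.get_obs(); q=o['eef_rot']; R=Ro.from_quat([q[1],q[2],q[3],q[0]]).as_matrix()
print('t',round(o['t'],2),'tcp',np.round(o['tcp_pos'],2),'F',np.round(o['ft_force'],1),'M',np.round(o['wrist_torque'],2),'open',round(o['opening'],1),'j',np.round(o['joints'],2))
print('tool x',R[:,0].round(4),'tool z',R[:,2].round(4))
for k,(x,y,psi) in T.items():
    zt=np.array([-np.sin(psi),np.cos(psi),0]); zt*=np.sign(zt@R[:,2])
    Rt=np.stack([[0,0,-1],np.cross(zt,[0,0,-1]),zt],1)
    rv=Ro.from_matrix(Rt@R.T).as_rotvec()
    d=np.array([x,y])-o['tcp_pos'][:2]
    print(k,'d mm',d.round(1),'norm',(d/120).round(3),'rot norm',(rv/(np.pi/3)).round(3))
E
python3 plan.py
```

```text
t 3.3 tcp [253.56 571.23 231.33] F [-0.5  0.7 -0.3] M [ 0.05  0.03 -0.04] open 85.4 j [ 1.41  0.38  0.01 -0.   -1.19 -0.26]
tool x [ 0.e+00  1.e-04 -1.e+00] tool z [-4.057e-01 -9.140e-01 -1.000e-04]
l3 d mm [ 283.8 -420.8] norm [ 2.365 -3.507] rot norm [-0.    -0.     0.286]
l6 d mm [ 302.3 -264.8] norm [ 2.52  -2.207] rot norm [-0.    -0.     0.286]
l12 d mm [ 296.2 -316.4] norm [ 2.469 -2.637] rot norm [-0.    -0.     0.286]
l9 d mm [ 290.1 -367.8] norm [ 2.418 -3.065] rot norm [-0.    -0.     0.286]
gap d mm [ 265.5 -773.5] norm [ 2.213 -6.446] rot norm [-0.    -0.     0.466]
```

Request:
send_rows --moves '[[[30, 0.18, -0.27, 0, 0, 0, 0.06], [30, 0.18, -0.27, 0, 0, 0, 0.06], [30, 0.18, -0.27, 0, 0, 0, 0.06], [30, 0.18, -0.27, 0, 0, 0, 0.06], [30, 0.18, -0.27, 0, 0, 0, 0.046]]]' --squeeze 40

```text
t: 3.8
tcp_pos: [362.2, 407.9, 231.5]
eef_rot: [0.47, 0.528, 0.47, -0.528]
ft_force: [0.9, 0.0, 0.7]
opening: 30.1
```

Request:
send_rows --moves '[[[30, 0.18, -0.27, 0, 0, 0, 0], [30, 0.18, -0.27, 0, 0, 0, 0], [30, 0.18, -0.27, 0, 0, 0, 0], [30, 0.18, -0.27, -0.1, 0, 0, 0], [30, 0.18, -0.27, -0.1, 0, 0, 0]]]'

```text
t: 4.3
tcp_pos: [470.5, 246.1, 207.7]
eef_rot: [0.47, 0.529, 0.47, -0.528]
ft_force: [-0.1, 0.2, -0.5]
opening: 30.1
```

Request:
send_rows --moves '[[[30, 0.18, -0.27, -0.1, 0, 0, 0], [30, 0.18, -0.27, -0.1, 0, 0, 0], [30, 0.18, -0.27, -0.1, 0, 0, 0], [30, 0, 0, 0, 0, 0, 0], [30, 0, 0, 0, 0, 0, 0]]]'

```text
t: 4.8
tcp_pos: [534.6, 149.2, 171.0]
eef_rot: [-0.469, -0.529, -0.469, 0.529]
ft_force: [-0.1, 0.1, 0.1]
opening: 29.8
```

```bash
python3 plan.py
```

```text
t 4.8 tcp [534.62 149.18 170.96] F [-0.1  0.1  0.1] M [0.02 0.03 0.01] open 29.8 j [ 0.56  0.32 -0.25  0.   -1.    0.89]
tool x [-6.e-04 -4.e-04 -1.e+00] tool z [-1.200e-01 -9.928e-01  5.000e-04]
l3 d mm [2.8 1.2] norm [0.023 0.01 ] rot norm [ 0.    -0.001  0.002]
l6 d mm [ 21.3 157.2] norm [0.177 1.31 ] rot norm [ 0.    -0.001  0.002]
l12 d mm [ 15.2 105.6] norm [0.127 0.88 ] rot norm [ 0.    -0.001  0.002]
l9 d mm [ 9.1 54.2] norm [0.076 0.452] rot norm [ 0.    -0.001  0.002]
gap d mm [ -15.5 -351.5] norm [-0.129 -2.929] rot norm [ 0.    -0.001  0.182]
```

Request:
send_rows --moves '[[[30, 0.023, 0.01, -0.2, 0, 0, 0], [30, 0, 0, -0.25, 0, 0, 0], [30, 0, 0, -0.2, 0, 0, 0], [30, 0, 0, -0.1, 0, 0, 0], [30, 0, 0, -0.065, 0, 0, 0]]]'

```text
t: 5.3
tcp_pos: [536.9, 152.2, 73.2]
eef_rot: [-0.47, -0.528, -0.47, 0.528]
ft_force: [0.5, 0.4, 0.6]
opening: 30.1
```

Request:
send_rows --moves '[[[30, 0, 0, 0, 0, 0, 0], [10, 0, 0, 0, 0, 0, 0], [10, 0, 0, 0, 0, 0, 0], [10, 0, 0, 0, 0, 0, 0], [10, 0, 0, 0, 0, 0, 0]]]'

```text
t: 5.8
tcp_pos: [537.9, 151.8, 74.8]
eef_rot: [0.47, 0.53, 0.469, -0.528]
ft_force: [-1.3, 1.1, 4.5]
opening: 13.2
```

```bash
python3 plan.py
```

```text
t 5.8 tcp [537.89 151.77  74.77] F [-1.3  1.1  4.5] M [ 0.41  0.37 -0.03] open 13.2 j [ 0.57  0.44 -0.36  0.   -0.78  0.89]
tool x [ 0.0023  0.0013 -1.    ] tool z [-0.1177 -0.9931 -0.0015]
l3 d mm [-0.5 -1.4] norm [-0.004 -0.011] rot norm [-0.001  0.002 -0.   ]
l6 d mm [ 18.  154.6] norm [0.15  1.289] rot norm [-0.001  0.002 -0.   ]
l12 d mm [ 11.9 103. ] norm [0.099 0.859] rot norm [-0.001  0.002 -0.   ]
l9 d mm [ 5.8 51.6] norm [0.048 0.43 ] rot norm [-0.001  0.002 -0.   ]
gap d mm [ -18.8 -354.1] norm [-0.157 -2.951] rot norm [-0.001  0.002  0.179]
```

Request:
send_rows --moves '[[[10, 0, 0, 0.02, 0, 0, 0], [10, 0, 0, 0.08, 0, 0, 0], [10, 0, 0, 0.2, 0, 0, 0], [10, 0, 0, 0.25, 0, 0, 0], [10, 0, 0, 0.25, 0, 0, 0]]]'

```text
t: 6.3
tcp_pos: [536.7, 150.8, 170.5]
eef_rot: [-0.469, -0.528, -0.47, 0.529]
ft_force: [-0.3, 1.1, -1.1]
opening: 13.1
```

```bash
python3 plan.py
python3 - <<'E'
from h import *
I=np.mean([env.get_image('scene')[0].astype(float) for _ in range(2)],0).astype(np.uint8)
J=env.get_image('top')[0]
cv2.imwrite('pics/lift3.png',np.hstack([cv2.resize(I[150:310,250:410],(480,480),interpolation=3),cv2.resize(J[180:280,150:257],(320,300),interpolation=3)] if 0 else [cv2.resize(I[130:290,250:410],(400,400),interpolation=3),cv2.resize(J[150:270,140:260],(400,400),interpolation=3)]))
E
```

```text
t 6.3 tcp [536.67 150.78 170.48] F [-0.3  1.1 -1.1] M [ 0.02 -0.08 -0.02] open 13.1 j [ 0.56  0.32 -0.25 -0.   -1.    0.89]
tool x [-1.3e-03 -8.0e-04 -1.0e+00] tool z [-1.183e-01 -9.930e-01  9.000e-04]
l3 d mm [ 0.7 -0.4] norm [ 0.006 -0.003] rot norm [ 0.001 -0.001  0.001]
l6 d mm [ 19.2 155.6] norm [0.16  1.297] rot norm [ 0.001 -0.001  0.001]
l12 d mm [ 13.1 104. ] norm [0.109 0.867] rot norm [ 0.001 -0.001  0.001]
l9 d mm [ 7.  52.6] norm [0.059 0.439] rot norm [ 0.001 -0.001  0.001]
gap d mm [ -17.6 -353.1] norm [-0.146 -2.942] rot norm [ 0.001 -0.001  0.18 ]
```

View pics/lift3.png

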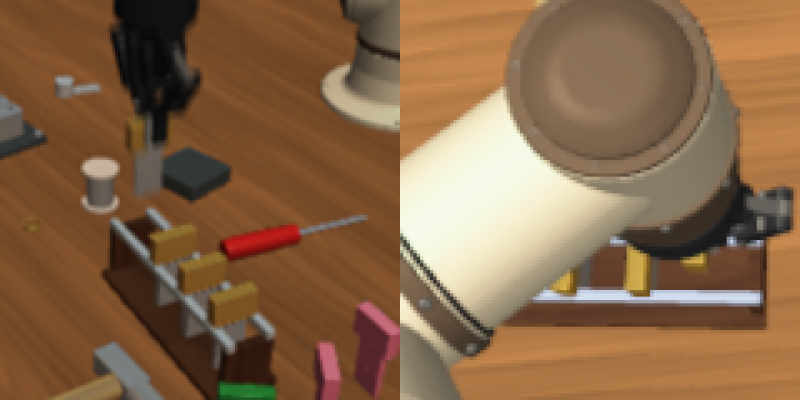

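Leaf3 hangs upright in the gripper (scene crop, about 145,160) and the other three are undisturbed. Now I'll carry it over the gap.

Request:
send_rows --moves '[[[10, -0.02, -0.35, 0, 0, 0, 0.06], [10, -0.02, -0.35, 0, 0, 0, 0.06], [10, -0.02, -0.35, 0, 0, 0, 0.06], [10, -0.02, -0.35, 0, 0, 0, 0], [10, -0.02, -0.35, 0, 0, 0, 0]]]'

```text
t: 6.95
tcp_pos: [523.7, -60.4, 168.2]
eef_rot: [0.516, 0.481, 0.518, -0.483]
ft_force: [0.9, 0.4, -1.8]
opening: 13.0
```

Request:
send_rows --moves '[[[10, -0.02, -0.35, 0, 0, 0, 0], [10, -0.02, -0.35, 0, 0, 0, 0], [10, 0, -0.35, -0.05, 0, 0, 0], [10, 0, -0.14, -0.1, 0, 0, 0], [10, 0, 0, -0.1, 0, 0, 0]]]'

```text
t: 7.45
tcp_pos: [519.0, -203.7, 137.7]
eef_rot: [0.515, 0.483, 0.517, -0.484]
ft_force: [-0.3, 0.6, -1.5]
opening: 13.4
```

Request:
send_rows --moves '[[[10, 0, 0, -0.1, 0, 0, 0], [10, 0, 0, -0.1, 0, 0, 0], [10, 0, 0, 0, 0, 0, 0], [10, 0, 0, 0, 0, 0, 0], [10, 0, 0, 0, 0, 0, 0]]]'

```text
t: 7.95
tcp_pos: [521.0, -201.0, 116.2]
eef_rot: [0.518, 0.482, 0.517, -0.482]
ft_force: [0.2, -0.4, -1.0]
opening: 13.2
```

```bash
python3 plan.py
cat > held.py <<'E'
from h import *
import sys
tag=sys.argv[1]; o=env.get_obs(); tcp=np.array(o['tcp_pos'])
psi=.07; ex=np.array([np.cos(psi),np.sin(psi)]);ey=np.array([-np.sin(psi),np.cos(psi)]); c=np.array([519.1,-202.3])
np.set_printoptions(linewidth=200,suppress=True,precision=1)
L=[env.get_image('scene') for _ in range(10)]
D=np.nanmean([np.where(l[1]>0,l[1],np.nan) for l in L],0); Wc=cloud('scene',D)
I=np.mean([l[0].astype(float) for l in L],0).astype(np.uint8)
print('tcp in gap frame',(tcp[:2]-c)@ex,(tcp[:2]-c)@ey)
tip=tcp[2]-58
for zz in (tip+78,tip+66,tip+58,tip+48,tip+40,tip+32,tip+24,tip+12,tip+4):
    row=[]
    for x in range(-20,21,4):
        p=tcp[:2]+ex*x+ey*(7 if zz>tip+54 else 2.); u,v=np.round(proj('scene',[*p,zz])).astype(int)
        q=Wc[v,u]; row.append((q[:2]-tcp[:2])@ey if abs(q[2]-zz)<12 else np.nan)
    print('tip+%d'%(zz-tip),np.array(row))
for zz in (40,32,24,16):
    row=[]
    for x in range(-24,25,6):
        p=c+ex*x+ey*26.; u,v=np.round(proj('scene',[*p,zz])).astype(int)
        q=Wc[v,u]; row.append((q[:2]-c)@ey if abs(q[2]-zz)<12 else np.nan)
    print('jaw+y z',zz,np.array(row))
J=env.get_image('top')[0]
cv2.imwrite(f'pics/{tag}.png',np.hstack([cv2.resize(I[100:220,190:310],(480,480),interpolation=3),cv2.resize(J[180:270,345:405],(320,480),interpolation=3)]))
E
python3 held.py hov3
```

```text
t 7.95 tcp [ 520.98 -201.05  116.15] F [ 0.2 -0.4 -1. ] M [-0.07 -0.02 -0.  ] open 13.2 j [-0.08  0.38 -0.31  0.   -0.87  1.72]
tool x [ 1.2e-03 -3.0e-04 -1.0e+00] tool z [ 7.150e-02 -9.974e-01  4.000e-04]
l3 d mm [ 16.4 351.4] norm [0.137 2.929] rot norm [ 0.     0.001 -0.181]
l6 d mm [ 34.9 507.4] norm [0.291 4.229] rot norm [ 0.     0.001 -0.181]
l12 d mm [ 28.8 455.8] norm [0.24  3.799] rot norm [ 0.     0.001 -0.181]
l9 d mm [ 22.7 404.4] norm [0.189 3.37 ] rot norm [ 0.     0.001 -0.181]
gap d mm [-1.9 -1.3] norm [-0.016 -0.01 ] rot norm [ 0.     0.001 -0.001]
tcp in gap frame 1.9612978748181886 1.1200717593332319
tip+78 [ 5.9  5.6 20.7 18.8 18.6 18.7 15.  10.   6.8  5.8  5.9]
tip+66 [ 6.3  6.9 18.5 17.4 18.3 19.7 13.7 12.4  8.9  5.8  6.8]
tip+58 [ 5.3  6.6 11.1 17.1 18.6 11.  13.3  6.8  6.2  5.8  6.2]
tip+48 [ nan  nan  0.6  0.6  0.1  0.1 -0.1  0.6  0.5  1.6  nan]
tip+40 [ nan  nan  nan  0.2  0.7  1.5  0.3  1.  -0.4  1.1  nan]
tip+32 [ nan  nan  nan  0.6  1.1  0.8  0.6  1.5  0.6 -0.5  nan]
tip+24 [ nan  nan  0.2  0.4  0.6  1.  -0.1  1.3  0.4 -0.1  nan]
tip+12 [ nan  nan -0.   0.3  0.   0.5 -0.7  0.5  0.1 -0.6  nan]
tip+4 [ nan  nan -0.2 -0.3 -0.2 -1.  -0.2 -0.7 -0.4 -0.9  nan]
jaw+y z 40 [23.8 24.3 23.6 23.7 24.  24.3 23.5 23.5 24.1]
jaw+y z 32 [23.7 22.6 22.3 22.5 22.9 23.5 24.3 23.5 24.2]
jaw+y z 24 [24.  22.8 24.4 24.6 23.3 23.7 23.7 22.9 23.6]
jaw+y z 16 [23.4 23.2 23.4 24.3 24.2 23.8 23.4 23.2 24.5]
```

View pics/hov3.png

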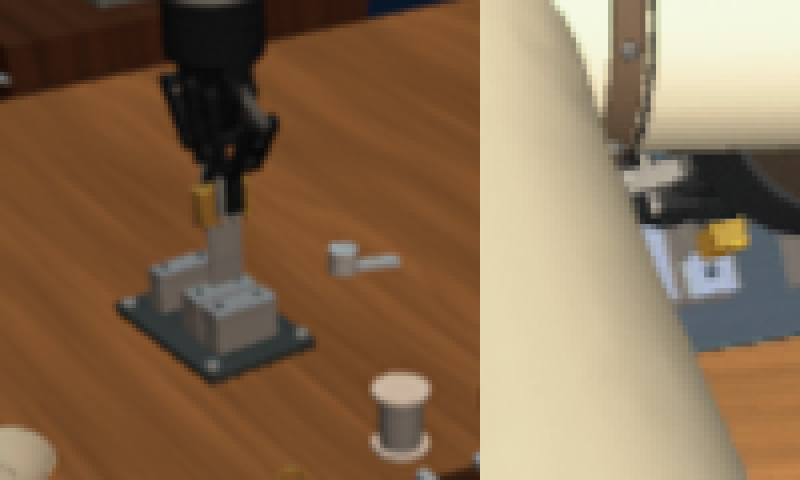

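The held leaf3 is upright above the jaws (scene crop, blade at 225,250). Using it as a camera-bias check, the +y jaw wall and the mouth band put the gap middle about 2 mm to -y of my first estimate. I'll shift there and lower gently.

Request:
send_rows --moves '[[[10, 0, -0.021, -0.02, 0, 0, 0], [10, 0, 0, -0.03, 0, 0, 0], [10, 0, 0, -0.03, 0, 0, 0], [10, 0, 0, -0.02, 0, 0, 0], [10, 0, 0, -0.02, 0, 0, 0]]]'

```text
t: 9.0
tcp_pos: [520.2, -204.1, 100.7]
eef_rot: [0.517, 0.482, 0.517, -0.482]
ft_force: [-0.1, -0.5, -0.6]
opening: 13.3
```

Request:
send_rows --moves '[[[10, 0, 0, -0.015, 0, 0, 0], [10, 0, 0, -0.015, 0, 0, 0], [10, 0, 0, -0.01, 0, 0, 0], [10, 0, 0, -0.01, 0, 0, 0], [10, 0, 0, 0, 0, 0, 0]]]'

```text
t: 9.5
tcp_pos: [520.2, -204.1, 95.0]
eef_rot: [0.517, 0.482, 0.517, -0.482]
ft_force: [-0.2, -1.2, -1.5]
opening: 13.3
```

Request:
send_rows --moves '[[[10, 0, 0, -0.025, 0, 0, 0], [10, 0, 0, -0.025, 0, 0, 0], [10, 0, 0, -0.025, 0, 0, 0], [10, 0, 0, -0.025, 0, 0, 0], [10, 0, 0, -0.025, 0, 0, 0]]]'

```text
t: 10.0
tcp_pos: [520.3, -204.1, 79.8]
eef_rot: [0.517, 0.482, 0.517, -0.482]
ft_force: [0.5, 0.3, -0.8]
opening: 13.2
```

Request:
send_rows --moves '[[[10, 0, 0, -0.02, 0, 0, 0], [10, 0, 0, -0.02, 0, 0, 0], [10, 0, 0, -0.01, 0, 0, 0], [10, 0, 0, -0.01, 0, 0, 0], [10, 0, 0, 0, 0, 0, 0]]]'

```text
t: 10.5
tcp_pos: [520.2, -204.1, 72.8]
eef_rot: [0.517, 0.482, 0.517, -0.482]
ft_force: [0.2, 0.5, -1.0]
opening: 13.4
```

Request:
send_rows --moves '[[[10, 0, 0, -0.01, 0, 0, 0], [10, 0, 0, -0.01, 0, 0, 0], [10, 0, 0, -0.01, 0, 0, 0], [10, 0, 0, -0.005, 0, 0, 0], [10, 0, 0, 0, 0, 0, 0]]]'

```text
t: 11.0
tcp_pos: [520.3, -204.1, 68.8]
eef_rot: [0.517, 0.482, 0.517, -0.482]
ft_force: [-0.9, 0.8, 1.0]
opening: 13.2
```

Request:
send_rows --moves '[[[10, 0, 0, -0.004, 0, 0, 0], [10, 0, 0, -0.004, 0, 0, 0], [10, 0, 0, 0, 0, 0, 0], [10, 0, 0, 0, 0, 0, 0], [10, 0, 0, 0, 0, 0, 0]]]'

```text
t: 11.5
tcp_pos: [520.4, -204.2, 68.8]
eef_rot: [0.517, 0.482, 0.517, -0.482]
ft_force: [-1.9, 1.2, 5.6]
opening: 13.0
```

Leaf3 stopped on the plate: measured z stays at 68.8 mm with 5.6 N upward, so its tip is at about 10 mm. It's too thin. I'll lift it out and hang it back in its own slot.

Request:
send_rows --moves '[[[10, 0, 0, 0.05, 0, 0, 0], [10, 0, 0, 0.15, 0, 0, 0], [10, 0, 0, 0.25, 0, 0, 0], [10, 0, 0, 0.25, 0, 0, 0], [10, 0, 0.1, 0.17, 0, 0, 0]]]'

```text
t: 12.0
tcp_pos: [521.2, -192.9, 174.3]
eef_rot: [0.518, 0.483, 0.516, -0.482]
ft_force: [-0.6, 0.2, -1.5]
opening: 13.1
```

Request:
send_rows --moves '[[[10, 0.02, 0.35, 0, 0, 0, -0.06], [10, 0.02, 0.35, 0, 0, 0, -0.06], [10, 0.02, 0.35, 0, 0, 0, -0.06], [10, 0.02, 0.35, 0, 0, 0, 0], [10, 0.02, 0.35, 0, 0, 0, 0]]]'

```text
t: 12.5
tcp_pos: [532.2, 19.6, 172.3]
eef_rot: [0.47, 0.529, 0.469, -0.528]
ft_force: [0.9, -0.4, -0.5]
opening: 13.1
```

Request:
send_rows --moves '[[[10, 0.02, 0.35, 0, 0, 0, 0], [10, 0.02, 0.35, 0, 0, 0, 0], [10, 0, 0.3, 0, 0, 0, 0], [10, 0, 0.111, 0, 0, 0, 0], [10, 0, 0, 0, 0, 0, 0]]]'

```text
t: 13.0
tcp_pos: [537.1, 152.8, 171.9]
eef_rot: [0.47, 0.528, 0.47, -0.528]
ft_force: [0.7, -0.6, -0.9]
opening: 13.4
```

Request:
send_rows --moves '[[[10, 0, 0, 0, 0, 0, 0], [10, 0, 0, -0.05, 0, 0, 0], [10, 0, 0, -0.15, 0, 0, 0], [10, 0, 0, -0.1, 0, 0, 0], [10, 0, 0, 0, 0, 0, 0]]]'

```text
t: 13.5
tcp_pos: [535.7, 149.5, 133.9]
eef_rot: [-0.469, -0.527, -0.47, 0.531]
ft_force: [-0.1, -0.0, -1.3]
opening: 13.1
```

```bash
python3 plan.py
```

```text
t 13.5 tcp [535.7  149.55 133.88] F [-0.1 -0.  -1.3] M [-0.02 -0.01 -0.  ] open 13.1 j [ 0.56  0.36 -0.29 -0.   -0.92  0.89]
tool x [-0.0046 -0.0023 -1.    ] tool z [-0.1198 -0.9928  0.0028]
l3 d mm [1.7 0.9] norm [0.014 0.007] rot norm [ 0.002 -0.004  0.002]
l6 d mm [ 20.2 156.9] norm [0.168 1.307] rot norm [ 0.002 -0.004  0.002]
l12 d mm [ 14.1 105.3] norm [0.117 0.877] rot norm [ 0.002 -0.004  0.002]
l9 d mm [ 8.  53.9] norm [0.067 0.449] rot norm [ 0.002 -0.004  0.002]
gap d mm [ -16.6 -351.8] norm [-0.138 -2.932] rot norm [ 0.003 -0.004  0.182]
```

Request:
send_rows --moves '[[[10, 0, 0, -0.03, 0, 0, 0], [10, 0, 0, -0.06, 0, 0, 0], [10, 0, 0, -0.08, 0, 0, 0], [10, 0, 0, -0.08, 0, 0, 0], [10, 0, 0, -0.08, 0, 0, 0]]]'

```text
t: 14.0
tcp_pos: [537.0, 151.2, 95.6]
eef_rot: [-0.47, -0.529, -0.47, 0.529]
ft_force: [-0.6, 1.1, -1.3]
opening: 13.3
```

Request:
send_rows --moves '[[[10, 0, 0, -0.06, 0, 0, 0], [10, 0, 0, -0.05, 0, 0, 0], [10, 0, 0, -0.03, 0, 0, 0], [10, 0, 0, -0.02, 0, 0, 0], [10, 0, 0, 0, 0, 0, 0]]]'

```text
t: 14.5
tcp_pos: [537.1, 151.2, 77.2]
eef_rot: [-0.47, -0.529, -0.47, 0.529]
ft_force: [-0.5, -0.0, -0.4]
opening: 13.0
```

Request:
send_rows --moves '[[[10, 0, 0, -0.01, 0, 0, 0], [10, 0, 0, -0.01, 0, 0, 0], [10, 0, 0, 0, 0, 0, 0], [10, 0, 0, 0, 0, 0, 0], [10, 0, 0, 0, 0, 0, 0]]]'

```text
t: 15.0
tcp_pos: [537.2, 151.3, 75.1]
eef_rot: [0.47, 0.529, 0.47, -0.529]
ft_force: [-0.5, -1.0, -1.3]
opening: 13.5
```

Request:
send_rows --moves '[[[10, 0, 0, -0.004, 0, 0, 0], [30, 0, 0, 0, 0, 0, 0], [30, 0, 0, 0, 0, 0, 0], [30, 0, 0, 0, 0, 0, 0], [30, 0, 0, 0.05, 0, 0, 0]]]'

```text
t: 15.5
tcp_pos: [536.6, 150.9, 80.0]
eef_rot: [-0.469, -0.528, -0.47, 0.529]
ft_force: [0.9, 0.6, -0.1]
opening: 29.8
```

Request:
send_rows --moves '[[[30, 0, 0, 0.15, 0, 0, 0], [30, 0, 0, 0.25, 0, 0, 0], [30, 0.03, 0.2, 0.05, 0, 0, 0], [30, 0.037, 0.32, 0, 0, 0, 0], [30, 0.04, 0.33, 0, 0, 0, 0]]]'

```text
t: 16.0
tcp_pos: [550.4, 254.0, 136.0]
eef_rot: [0.469, 0.53, 0.469, -0.528]
ft_force: [0.5, 0.5, -0.8]
opening: 30.1
```

Request:
send_rows --moves '[[[30, 0.03, 0.3, 0, 0, 0, 0], [30, 0.02, 0.143, 0, 0, 0, 0], [30, 0, 0, 0, 0, 0, 0], [30, 0, 0, -0.05, 0, 0, 0], [30, 0, 0, -0.1, 0, 0, 0]]]'

```text
t: 16.5
tcp_pos: [556.2, 305.5, 116.8]
eef_rot: [0.469, 0.529, 0.469, -0.528]
ft_force: [-0.0, -0.2, -0.3]
opening: 30.1
```

Request:
send_rows --moves '[[[30, 0, 0, -0.15, 0, 0, 0], [30, 0, 0, -0.1, 0, 0, 0], [30, 0, 0, -0.06, 0, 0, 0], [30, 0, 0, -0.03, 0, 0, 0], [30, 0, 0, 0, 0, 0, 0]]]'

```text
t: 17.0
tcp_pos: [555.9, 306.0, 75.3]
eef_rot: [-0.47, -0.528, -0.469, 0.529]
ft_force: [-0.6, 0.8, -0.5]
opening: 30.2
```

```bash
python3 plan.py
```

```text
t 17.0 tcp [555.94 306.03  75.26] F [-0.6  0.8 -0.5] M [-0.02 -0.   -0.05] open 30.2 j [ 0.76  0.54 -0.16  0.   -0.87  0.69]
tool x [-5.e-04 -6.e-04 -1.e+00] tool z [-1.183e-01 -9.930e-01  6.000e-04]
l3 d mm [ -18.5 -155.6] norm [-0.154 -1.297] rot norm [ 0.001 -0.     0.001]
l6 d mm [-0.   0.4] norm [-0.     0.003] rot norm [ 0.001 -0.     0.001]
l12 d mm [ -6.1 -51.2] norm [-0.051 -0.427] rot norm [ 0.001 -0.     0.001]
l9 d mm [ -12.2 -102.6] norm [-0.102 -0.855] rot norm [ 0.001 -0.     0.001]
gap d mm [ -36.8 -508.3] norm [-0.307 -4.236] rot norm [ 0.001 -0.     0.18 ]
```

Request:
send_rows --moves '[[[10, 0, 0, 0, 0, 0, 0], [10, 0, 0, 0, 0, 0, 0], [10, 0, 0, 0, 0, 0, 0], [10, 0, 0, 0, 0, 0, 0], [10, 0, 0, 0, 0, 0, 0]]]'

```text
t: 17.5
tcp_pos: [556.3, 306.7, 76.4]
eef_rot: [0.47, 0.529, 0.47, -0.528]
ft_force: [-0.7, -0.3, 3.6]
opening: 13.4
```

Request:
send_rows --moves '[[[10, 0, 0, 0.02, 0, 0, 0], [10, 0, 0, 0.1, 0, 0, 0], [10, 0, 0, 0.2, 0, 0, 0], [10, 0, 0, 0.25, 0, 0, 0], [10, 0, 0, 0.25, 0, 0, 0]]]'

```text
t: 18.0
tcp_pos: [555.6, 306.1, 175.3]
eef_rot: [-0.47, -0.528, -0.47, 0.529]
ft_force: [0.2, -0.1, -0.8]
opening: 13.5
```

```bash
python3 plan.py
python3 - <<'E'
from h import *
I=np.mean([env.get_image('scene')[0].astype(float) for _ in range(2)],0).astype(np.uint8)
cv2.imwrite('pics/lift6.png',cv2.resize(I[130:290,260:420],(560,560),interpolation=3))
E
```

```text
t 18.0 tcp [555.64 306.12 175.32] F [ 0.2 -0.1 -0.8] M [ 0.06 -0.02  0.03] open 13.5 j [ 0.76  0.44 -0.05 -0.   -1.08  0.69]
tool x [-7.e-04 -6.e-04 -1.e+00] tool z [-1.181e-01 -9.930e-01  7.000e-04]
l3 d mm [ -18.2 -155.7] norm [-0.152 -1.298] rot norm [ 0.001 -0.001  0.   ]
l6 d mm [0.3 0.3] norm [0.002 0.002] rot norm [ 0.001 -0.001  0.   ]
l12 d mm [ -5.8 -51.3] norm [-0.049 -0.428] rot norm [ 0.001 -0.001  0.   ]
l9 d mm [ -11.9 -102.7] norm [-0.1   -0.856] rot norm [ 0.001 -0.001  0.   ]
gap d mm [ -36.5 -508.4] norm [-0.305 -4.237] rot norm [ 0.001 -0.001  0.18 ]
```

View pics/lift6.png

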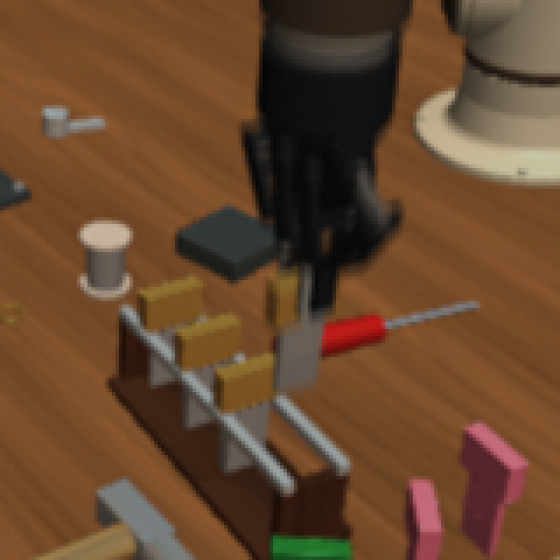

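Leaf3 is back on the rails (handle at 170,300), leaf9 and leaf12 hang, and leaf6 is held upright (300,340). Now I'll carry leaf6 to the gap.

Request:
send_rows --moves '[[[10, -0.025, -0.25, 0.03, 0, 0, 0], [10, -0.025, -0.35, 0, 0, 0, 0], [10, -0.025, -0.35, 0, 0, 0, 0], [10, -0.025, -0.35, 0, 0, 0, 0], [10, -0.025, -0.35, 0, 0, 0, 0]]]'

```text
t: 18.6
tcp_pos: [540.1, 106.7, 177.6]
eef_rot: [-0.47, -0.528, -0.47, 0.529]
ft_force: [1.1, 0.1, -0.9]
opening: 13.0
```

Request:
send_rows --moves '[[[10, -0.025, -0.35, 0, 0, 0, 0.06], [10, -0.025, -0.35, 0, 0, 0, 0.06], [10, -0.025, -0.35, 0, 0, 0, 0.06], [10, -0.025, -0.35, 0, 0, 0, 0], [10, -0.025, -0.35, 0, 0, 0, 0]]]'

```text
t: 19.1
tcp_pos: [525.2, -103.2, 177.7]
eef_rot: [0.517, 0.482, 0.517, -0.482]
ft_force: [1.3, -0.1, -1.0]
opening: 13.0
```

Request:
send_rows --moves '[[[10, -0.025, -0.35, 0, 0, 0, 0], [10, -0.022, -0.3, 0, 0, 0, 0], [10, 0, -0.15, -0.1, 0, 0, 0], [10, 0, -0.054, -0.15, 0, 0, 0], [10, 0, 0, -0.12, 0, 0, 0]]]'

```text
t: 19.6
tcp_pos: [519.4, -205.2, 132.3]
eef_rot: [0.516, 0.483, 0.517, -0.483]
ft_force: [-0.1, 0.5, -1.4]
opening: 13.0
```

Request:
send_rows --moves '[[[10, 0, 0, -0.05, 0, 0, 0], [10, 0, 0, -0.03, 0, 0, 0], [10, 0, 0, 0, 0, 0, 0], [10, 0, 0, 0, 0, 0, 0], [10, 0, 0, 0, 0, 0, 0]]]'

```text
t: 20.1
tcp_pos: [520.8, -203.9, 124.4]
eef_rot: [0.518, 0.482, 0.517, -0.482]
ft_force: [0.2, 0.1, -0.8]
opening: 13.0
```

```bash
python3 plan.py
```

```text
t 20.1 tcp [ 520.84 -203.91  124.44] F [ 0.2  0.1 -0.8] M [0.02 0.02 0.02] open 13.0 j [-0.08  0.37 -0.3   0.   -0.89  1.72]
tool x [ 1.5e-03 -2.0e-04 -1.0e+00] tool z [ 7.070e-02 -9.975e-01  3.000e-04]
l3 d mm [ 16.6 354.3] norm [0.138 2.953] rot norm [ 0.     0.001 -0.18 ]
l6 d mm [ 35.1 510.3] norm [0.292 4.253] rot norm [ 0.     0.001 -0.18 ]
l12 d mm [ 29.  458.7] norm [0.241 3.823] rot norm [ 0.     0.001 -0.18 ]
l9 d mm [ 22.9 407.3] norm [0.191 3.394] rot norm [ 0.     0.001 -0.18 ]
gap d mm [-1.7  1.6] norm [-0.014  0.013] rot norm [ 0.     0.001 -0.001]
```

Request:
send_rows --moves '[[[10, 0, 0, -0.03, 0, 0, 0], [10, 0, 0, -0.04, 0, 0, 0], [10, 0, 0, -0.03, 0, 0, 0], [10, 0, 0, -0.02, 0, 0, 0], [10, 0, 0, -0.01, 0, 0, 0]]]' --squeeze 20

```text
t: 20.6
tcp_pos: [520.1, -204.1, 107.6]
eef_rot: [0.517, 0.482, 0.517, -0.482]
ft_force: [0.8, 0.8, -1.6]
opening: 13.3
```

Request:
send_rows --moves '[[[10, 0, 0, -0.01, 0, 0, 0], [10, 0, 0, -0.01, 0, 0, 0], [10, 0, 0, -0.01, 0, 0, 0], [10, 0, 0, -0.01, 0, 0, 0], [10, 0, 0, 0, 0, 0, 0]]]'

```text
t: 21.1
tcp_pos: [520.2, -204.1, 103.1]
eef_rot: [0.517, 0.482, 0.517, -0.482]
ft_force: [0.5, 0.5, -1.3]
opening: 13.1
```

Request:
send_rows --moves '[[[10, 0, 0, -0.01, 0, 0, 0], [10, 0, 0, -0.01, 0, 0, 0], [10, 0, 0, -0.01, 0, 0, 0], [10, 0, 0, -0.01, 0, 0, 0], [10, 0, 0, 0, 0, 0, 0]]]'

```text
t: 21.6
tcp_pos: [520.2, -204.1, 98.2]
eef_rot: [0.517, 0.482, 0.517, -0.482]
ft_force: [-1.4, 0.2, -1.8]
opening: 13.3
```

Request:
send_rows --moves '[[[10, 0, 0, -0.01, 0, 0, 0], [10, 0, 0, -0.01, 0, 0, 0], [10, 0, 0, -0.01, 0, 0, 0], [10, 0, 0, -0.01, 0, 0, 0], [10, 0, 0, 0, 0, 0, 0]]]'

```text
t: 22.1
tcp_pos: [520.2, -204.0, 93.5]
eef_rot: [0.517, 0.482, 0.517, -0.482]
ft_force: [-0.7, -0.7, -0.9]
opening: 13.2
```

Request:
send_rows --moves '[[[10, 0, 0, -0.01, 0, 0, 0], [10, 0, 0, -0.01, 0, 0, 0], [10, 0, 0, -0.01, 0, 0, 0], [10, 0, 0, -0.01, 0, 0, 0], [10, 0, 0, 0, 0, 0, 0]]]'

```text
t: 22.6
tcp_pos: [520.8, -204.0, 90.1]
eef_rot: [0.518, 0.482, 0.517, -0.482]
ft_force: [-1.7, 2.6, 6.4]
opening: 13.2
```

Request:
send_rows --moves '[[[10, 0, 0, -0.01, 0, 0, 0], [10, 0, 0, -0.01, 0, 0, 0], [10, 0, 0, -0.01, 0, 0, 0], [10, 0, 0, 0, 0, 0, 0], [10, 0, 0, 0, 0, 0, 0]]]'

```text
t: 23.1
tcp_pos: [521.3, -204.1, 89.1]
eef_rot: [0.519, 0.482, 0.517, -0.481]
ft_force: [-5.4, 5.6, 18.3]
opening: 13.2
```

Leaf6 binds with its tip about 16 mm down: 18 N vertical at a 4 mm lag, and too little side force for a one-sided rub. I'll relieve the push and check the fit before releasing.

Request:
send_rows --moves '[[[10, 0, 0, 0.01, 0, 0, 0], [10, 0, 0, 0.01, 0, 0, 0], [10, 0, 0, 0.005, 0, 0, 0], [10, 0, 0, 0, 0, 0, 0], [10, 0, 0, 0, 0, 0, 0]]]'

```text
t: 23.6
tcp_pos: [521.1, -204.0, 89.2]
eef_rot: [0.518, 0.482, 0.517, -0.482]
ft_force: [-0.2, 3.4, 7.1]
opening: 13.5
```

```bash
python3 plan.py|head -2; python3 held.py bind6
```

```text
t 23.6 tcp [ 521.14 -204.     89.16] F [-0.2  3.4  7.1] M [ 1.23  0.31 -0.03] open 13.5 j [-0.08  0.42 -0.34  0.   -0.81  1.72]
tool x [ 1.7e-03 -3.0e-04 -1.0e+00] tool z [ 7.060e-02 -9.975e-01  4.000e-04]
tcp in gap frame 1.9148548535560665 -1.8370945431872356
tip+78 [ 5.2  4.9 20.2 20.  19.2 20.2 12.1  9.8  6.   7.1  5.4]
tip+66 [ 5.7  6.7 19.6 18.  17.1 18.6 14.8 12.4  6.2  6.7  6. ]
tip+58 [ 5.   5.8 17.8 11.6 18.2 18.  13.4 13.   6.3  6.4  4.6]
tip+48 [ nan  5.2  2.4  1.3  5.8  2.   1.8  6.8  1.7  2.3 -2.5]
tip+40 [ nan  nan  2.7  1.9  2.3  2.2  1.3  3.1  2.9  1.3 -2. ]
tip+32 [nan nan 1.6 2.  1.7 2.6 2.5 1.6 2.2 2.4 nan]
tip+24 [-10.8 -14.6   2.3   2.9   2.3   3.    1.9   2.6   3.3   0.6 -15.8]
tip+12 [ 5.2 -4.1  8.1  4.7  8.4  6.9  5.   8.4  6.  -1.1  6.3]
tip+4 [16.9 19.7 19.2 16.9 19.9 16.8 21.8 19.7 17.8 22.2 15.4]
jaw+y z 40 [23.7 23.9 24.2 24.3 24.3 23.4 24.2 22.9 23.3]
jaw+y z 32 [24.  23.6 24.6 24.1 23.  23.8 23.9 23.2 24.3]
jaw+y z 24 [23.4 24.1 24.4 24.3 23.8 23.6 25.5 23.8 24.2]
jaw+y z 16 [24.6 23.2 22.6 23.7 23.7 23.3 22.5 24.4 23.4]
```

View pics/bind6.png

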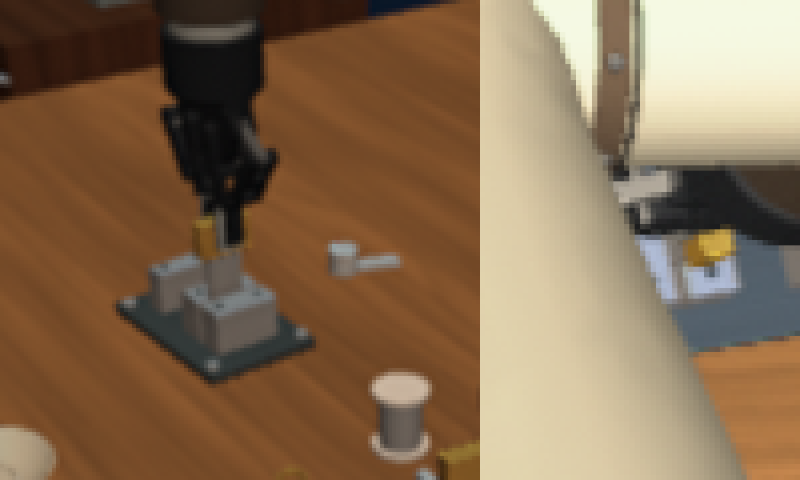

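Request:
send_rows --moves '[[[10, 0, 0.005, 0.005, 0, 0, 0], [10, 0, 0, 0, 0, 0, 0], [10, 0, 0, 0, 0, 0, 0], [10, 0, 0, 0, 0, 0, 0], [10, 0, 0, 0, 0, 0, 0]]]'

```text
t: 24.65
tcp_pos: [521.0, -203.8, 89.2]
eef_rot: [0.518, 0.482, 0.517, -0.482]
ft_force: [1.0, -0.0, 3.7]
opening: 13.3
```

Request:
send_rows --moves '[[[10, 0, 0, -0.01, 0, 0, 0], [10, 0, 0, -0.01, 0, 0, 0], [10, 0, 0, 0, 0, 0, 0], [10, 0, 0, 0, 0, 0, 0], [10, 0, 0, 0, 0, 0, 0]]]'

```text
t: 25.15
tcp_pos: [521.2, -203.9, 89.1]
eef_rot: [0.518, 0.482, 0.517, -0.482]
ft_force: [-2.9, 0.7, 15.4]
opening: 12.8
```

Side force is now zero, and at 15 N the leaf doesn't move, so it's firmly bound. I'll relieve the push and release.

Request:
send_rows --moves '[[[10, 0, 0, 0.015, 0, 0, 0], [10, 0, 0, 0.01, 0, 0, 0], [10, 0, 0, 0.003, 0, 0, 0], [10, 0, 0, 0, 0, 0, 0], [10, 0, 0, 0, 0, 0, 0]]]'

```text
t: 25.65
tcp_pos: [520.9, -203.7, 89.2]
eef_rot: [0.517, 0.482, 0.517, -0.482]
ft_force: [4.6, -2.1, -4.2]
opening: 13.2
```

Request:
send_rows --moves '[[[16, 0, 0, 0, 0, 0, 0], [20, 0, 0, 0, 0, 0, 0], [28, 0, 0, 0, 0, 0, 0], [36, 0, 0, 0, 0, 0, 0], [40, 0, 0, 0, 0, 0, 0]]]'

```text
t: 26.15
tcp_pos: [520.0, -203.4, 89.8]
eef_rot: [0.517, 0.482, 0.517, -0.482]
ft_force: [-0.2, -0.2, 1.0]
opening: 40.0
```

Request:
send_rows --moves '[[[40, 0, 0, 0.03, 0, 0, 0], [40, 0, 0, 0.15, 0, 0, 0], [40, 0, 0, 0.3, 0, 0, 0], [40, 0, 0, 0.35, 0, 0, 0], [40, -0.2, 0.2, 0.3, 0, 0, 0]]]'

```text
t: 26.65
tcp_pos: [498.4, -180.7, 227.5]
eef_rot: [0.518, 0.483, 0.516, -0.482]
ft_force: [0.5, 1.9, 0.4]
opening: 40.2
```

Request:
send_rows --moves '[[[40, -0.25, 0.2, 0, 0, 0, 0], [40, -0.25, 0.2, 0, 0, 0, 0], [40, -0.2, 0.2, 0, 0, 0, 0], [40, 0, 0, 0, 0, 0, 0], [40, 0, 0, 0, 0, 0, 0]]]'

```text
t: 27.15
tcp_pos: [412.3, -107.2, 226.3]
eef_rot: [0.518, 0.482, 0.517, -0.481]
ft_force: [-0.9, 0.2, 0.5]
opening: 39.4
```

```bash
python3 - <<'E'
from h import *
for n in('scene','top'):
    L=[env.get_image(n) for _ in range(12)]
    np.save(f'pics/{n}_E.npy',np.nanmean([np.where(l[1]>0,l[1],np.nan) for l in L],0))
    cv2.imwrite(f'pics/end_{n}.png',np.mean([l[0].astype(float) for l in L],0).astype(np.uint8))
s=cv2.imread('pics/end_scene.png');t=cv2.imread('pics/end_top.png')
cv2.imwrite('pics/end.png',np.hstack([cv2.resize(s[130:290,200:370],(425,400),interpolation=3),np.vstack([cv2.resize(t[200:260,140:260],(375,188),interpolation=3),cv2.resize(t[190:260,345:425],(375,212),interpolation=3)])]))
# handles: points above rail/jaw, brass coloured
I=t.astype(float);W=cloud('top',np.load('pics/top_E.npy'));m=((I[...,2]>1.8*I[...,0])&(I[...,1]>90)&(W[...,2]>80)&(W[...,2]<125)&(W[...,0]>480)).astype(np.uint8)
n,lab,st,ce=cv2.connectedComponentsWithStats(m)
for k in range(1,n):
    if st[k,4]>20:
        P=W[lab==k]; print(ce[k].round(1),st[k,4],np.nanmedian(P,0).round(1),'top z',np.nanpercentile(P[:,2],75).round(1))
Ws=cloud('scene',np.load('pics/scene_E.npy'));S=s.astype(float)
m=((S[...,2]>1.6*S[...,0])&(abs(Ws[...,0]-519)<40)&(abs(Ws[...,1]+204)<25)&(Ws[...,2]>60)&(Ws[...,2]<140)); P=Ws[m]
if len(P)>10:
    print('gap leaf handle scene',len(P),np.median(P,0).round(1),'z range',np.percentile(P[:,2],[3,97]).round(1)); 
    y=P[:,1]-.0; A=np.c_[P[:,0]-519,P[:,2]-90,np.ones(len(P))]; print('face plane dy/dx,dy/dz',np.linalg.lstsq(A,y,rcond=None)[0].round(3))
E
python3 plan.py|head -1
```

```text
[384.5 213.8] 88 [ 532.1 -197.7  113. ] top z 113.4
[188.4 227. ] 136 [549.6 254.4 100.4] top z 100.8
[210.8 227.4] 131 [543.9 203.3 100.4] top z 100.9
[233.1 228.2] 137 [536.5 151.9 100.4] top z 100.8
[ 30.3 250.8] 126 [530.1 606.9 111. ] top z 117.6
gap leaf handle scene 156 [ 525.5 -198.1  100.6] z range [ 83.8 112.9]
face plane dy/dx,dy/dz [ 1.40000e-02 -9.40000e-02 -1.98177e+02]
t 28.35 tcp [ 412.34 -107.47  225.45] F [ 0.3 -0.3 -0.8] M [-0.04 -0.01 -0.02] open 40.0 j [ 0.13  0.04 -0.46  0.   -1.07  1.51]
```

View pics/end.png

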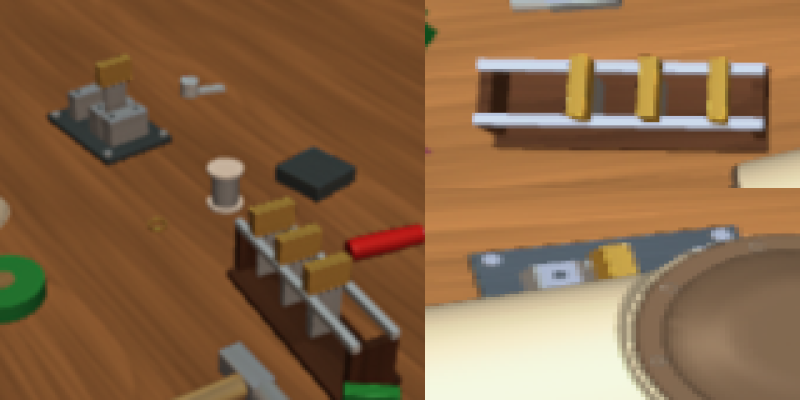

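The last check looks right:
- **Leaf6:** it stands in the gap with its handle top at 113 mm, so the tip is about 17 mm below the jaw tops. The fitted tilt is about 0.09 rad at most.
- **Leaves 3, 9 and 12:** all hang with handle tops at 100.4 mm, which means they rest on the rails.
- **Arm:** it is clear of everything.

```bash
python3 -c "
from bench import env
print(env.finish_job())"
```

```text
the job is handed in; nothing more can be done
None
```

The 6 mm leaf is the first that binds. It stands wedged in the gap, which by its binding depth is about 5 mm wide, and the other three leaves hang on the rack. I handed the job in at about 28 s; it gave no verdict.

- **Finding the leaves:** I told the four apart by depth, measuring the step from handle face to blade face. The order along the rack from +y was 6, 12, 9 and 3 mm.
- **3 mm leaf:** it reached the plate, with 5.6 N on contact and the tip at about 10 mm. I hung it back in its own slot.
- **6 mm leaf:** it bound about 16 mm deep. The highest force at the wrist was about 18 N. After a 0.6 mm sideways correction it held at 15 N without sinking and with almost no side force, so I released it.

**Last checks**
- The 6 mm leaf's handle top is at about 113 mm, which puts its tip about 17 mm below the jaw tops. It is upright to within about 0.1 rad.
- The 3, 9 and 12 mm leaves have handle tops at 100.4 mm, so they rest on the rails.
- I saw no bystander moved in the last picture, though it shows only part of the bench. The gripper is clear of everything.

**Disagreement:** the two cameras differed by about 2 mm in y. I corrected for it using the 3 mm leaf held over the gap, which moved the aim about 2 mm towards -y.

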